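# Pack the plating tray

## Robot

A 6-joint arm with a two-finger parallel gripper is mounted at the origin on a cart in front of the work surface, level with it; the furniture and walls round the work are solid. World frame = base frame: x ahead of the robot, y to its left, z up, the work surface at z = 0. Lengths are in mm, angles in rad, forces in N, time in s.
With the tool pointing down it reaches from about 350 to 975 mm from the base axis. Payload 7.1 kg.
Tool frame: the origin (TCP) lies midway between the tips of the shut fingers; the grasp point (between the pads) lies 19 mm behind it (ctrl.grasp_offset is the distance from the TCP to the grasp point, in mm); z points along the fingers, y is the line along which they close (so a half turn about z gives the same grasp; the last joint's range is limited). The gripper opens to 88 mm and grips with 3 to 60 N. Pads are 20 mm wide; open, the fingers measure 115 mm over their backs; the gripper's body (75 mm by 178 mm) begins 61 mm behind the grasp point.
Start: joints at [1.256, 0.423, 1.63, -0, 1.089, -0.019], TCP at [182.159, 597.848, 191.775] pointing down, gripper open.
Joint ranges: [-3, 3], [-0.9, 2.11], [0.09, 2.58], [-1.31, 4.45], [0.11, 2.69], [-2.54, 2.54]. Speed limits (rad/s): [2.39, 2.39, 3.01, 3.14, 3.14, 3.14].

## Interface

Orientations are given as a rotation vector (axis times angle).
In Python, from workcell import sensors, viewer, ctrl gives the robot as it stands. The module is installed in compiled form; this text tells all that it offers.
- The arm moves only by the shell command python3 -m handwheel 'ROWS'. ROWS is JSON, a list of rows, each a list of 7 numbers: the shift along the tool's x, y, z in mm, then the turn, a rotation vector about the tool's x, y, z in rad, then the closure, from 0 (fully open) to 1 (shut). In form: [[x, y, z, rx, ry, rz, jaw], ...]. A call has 1 to 10 rows; each row shifts and turns the commanded pose from where the row before left it, along the tool's axes as they then stand; what a row does not reach is not made up. A row lasts 1/8 s, in which the tool goes at most 62.5 mm and 10.7 degrees, less where a joint would pass 70% of its speed; a pose out of reach is approached as far as the arm can. A call is refused whole if a number of a shift passes 62.5 or a number of a turn 0.188, either way. A call with a gripper value outside its range is refused whole. The fingers move at their own pace and stop on an object; the grip force is fixed at half the most. Time passes only in rows, so rows that do not move let the fingers close. It gives the time, the measured TCP pose, the force, the opening and the grip force at its end, in the units of the state.
- sensors.get_obs(): the state, without advancing time (a new reading comes with each control period).
- viewer.get_image(name): name is "side" or "top" or "wrist"; returns a dict with "frame" (400x640x3 uint8, blue, green, red), "fov_y" (degrees; the focal length in pixels is half the picture's height over the tangent of half this angle, whatever the lens; pixels are square), "cx", "cy" (the principal point, pixels), "distortion" ([k1, k2, p1, p2, k3] as OpenCV has them; the pictures are not rectified), "R" (3x3) and "t" (3): a world point X has camera coordinates R X + t. Camera axes: x right, y down, z forward; pixel columns grow to the right and rows downward; lengths in mm; the calibration is good to about 2 mm. A picture is of the moment at which its call begins. There is no depth.
- ctrl.close_job(): hands the job in; it is judged then, once.
The state is a dict: "t": time; "qpos": joint angles; "qvel": joint speeds; "joint_torque": joint torques, N m; "ee_pos": TCP position; "orientation": TCP orientation; "ft_force": force on the tool from outside, world axes, zero at the start; "moment": the same for the moment, N m; "width": finger opening in mm; "grasp_force": force on a finger pad.
Only numpy, scipy, OpenCV 4.12 (cv2) and the standard library are available. Lean on these libraries where they do the work, as an engineer would, in place of code of your own. Each camera call takes 0.05 s, during which the arm holds its last target. There are 200 camera calls.

## Task

Pack the aluminium carry tray for the next plating round: lay the dish with the tan agar flat inside the round green rim, the timer flat inside the square black frame, and stand the glass beaker upright in the blue cup and the orange-capped bottle upright in the orange cup. Leave the empty clear dish and the blue-capped bottle where they stand, and tip none of the glassware over.

Things in the scene. Friction and masses are not known exactly. Their poses are not given: they have to be found in the camera images.
- agar_dish: Small lidded culture dish filled with tan-pink agar, a round disc 57 mm across and 14 mm tall, 20 g. Full diameter from 5 mm up to 14 mm, slightly narrower below. Origin: centre of the underside, z up. Starts on the bench; lift it by its rim.
- empty_dish: Look-alike of the agar dish: same size (57 x 14 mm) but clear and empty. Stays where it is. Origin: centre of the underside, z up.
- timer: White square kitchen timer lying face up, 62 x 62 mm and 17 to 19 mm tall, 75 g. Origin: centre of the underside, z up, x and y square to its sides.
- orange_bottle: Glass bottle with ORANGE screw cap, body 56 mm across with its full width up to about 80 mm, 104 mm tall in all, cap 36 mm across over the top 20 mm, 0.17 kg. Origin: centre of the underside, z up.
- blue_bottle: Look-alike of the orange-capped bottle: same size (56 x 104 mm) but with a BLUE cap. Stays where it is. Origin: centre of the underside, z up.
- beaker: Open clear glass beaker, 52 mm across and 70 mm tall, 50 g. Grasp across the outside of the body. Origin: centre of the underside, z up.
- dish_holder: GREEN rim and floor, for the agar dish. Fixed white 98 mm square plate, 4 mm thick, one of four that sit 2 x 2, 99 mm apart, in an aluminium tray (212 mm square, rim 14 mm over the bench). Origin: centre of the plate's underside, 4 mm over the bench; z up, x and y along its edges. Its load rests on the plate top, 4 mm over the origin. Rim: 72 mm inner, 80 mm outer diameter, 3 mm high.
- timer_holder: BLACK frame and floor, for the timer. Fixed white 98 mm square plate, 4 mm thick, one of four that sit 2 x 2, 99 mm apart, in an aluminium tray (212 mm square, rim 14 mm over the bench). Origin: centre of the plate's underside, 4 mm over the bench; z up, x and y along its edges. Its load rests on the plate top, 4 mm over the origin. Frame: square, 78 mm inside, 86 outside, 3 mm high; timer fits by quarter turns.
- orange_cup: ORANGE cup, for the orange-capped bottle. Fixed white 98 mm square plate, 4 mm thick, one of four that sit 2 x 2, 99 mm apart, in an aluminium tray (212 mm square, rim 14 mm over the bench). Origin: centre of the plate's underside, 4 mm over the bench; z up, x and y along its edges. Its load rests on the plate top, 4 mm over the origin. Cup wall: 72 mm inner, 80 mm outer diameter, 25 mm high.
- blue_cup: BLUE cup, for the beaker. Fixed white 98 mm square plate, 4 mm thick, one of four that sit 2 x 2, 99 mm apart, in an aluminium tray (212 mm square, rim 14 mm over the bench). Origin: centre of the plate's underside, 4 mm over the bench; z up, x and y along its edges. Its load rests on the plate top, 4 mm over the origin. Cup wall: 72 mm inner, 80 mm outer diameter, 25 mm high.

How it is judged:
By the outcome, as a careful person would: the job done as asked, in the order asked, and still so for the second after the job is handed in, with the robot touching nothing.
It also fails if it takes over 118 s, if anything falls off the work surface, if the arm or the gripper's body presses on something with over 40 N, if the wrist force passes 120 N, or if a joint passes its speed limit or range.

## Working session

There is one attempt and no reset: what is moved stays moved. The work goes in short steps, Python scripts to look and compute and a shell command to move; the robot and the scene stay as the last step left them, time stands still between calls to the robot, and variables do not carry over. Pictures are saved under pics/ and viewed, at most 14 in all, crops included, and the job is handed in when it is done.

```bash
mkdir -p pics
cat > h.py <<'E'
import numpy as np, cv2
from workcell import sensors, viewer, ctrl
def grab(n,f=None):
    d=viewer.get_image(n)
    if f: cv2.imwrite('pics/'+f,d['frame'])
    return d
def K(d):
    f=d['frame'].shape[0]/2/np.tan(np.radians(d['fov_y'])/2)
    return np.array([[f,0,d['cx']],[0,f,d['cy']],[0,0,1.]])
def ray(d,uv):
    u=cv2.undistortPoints(np.array(uv,float).reshape(-1,1,2),K(d),np.array(d['distortion'],float)).reshape(-1,2)
    R=np.array(d['R']);t=np.array(d['t'])
    return -R.T@t,(np.c_[u,np.ones(len(u))])@R
def plane(d,uv,z):
    c,r=ray(d,uv); return c+r*((z-c[2])/r[:,2])[:,None]
E
python3 - <<'E'
from h import *
for n in('top','side','wrist'):
    d=grab(n,n+'0.png'); print(n,d['fov_y'],d['distortion'],np.round(-np.array(d['R']).T@d['t']))
o=sensors.get_obs();print(o)
E
```

```text
top 57.46551006132909 [0.02033428 0.         0.         0.         0.        ] [491. 111. 992.]
side 50.29593190025507 [-0.04815417  0.          0.          0.          0.        ] [ 276. -519.  590.]
wrist 68.96522968888809 [-0.05162101  0.          0.          0.          0.        ] [117. 617. 384.]
{'t': 0.15, 'qpos': array([ 1.25600393e+00,  4.23697625e-01,  1.63047901e+00, -3.55405204e-05,
        1.08863681e+00, -1.90291520e-02]), 'qvel': array([ 0.0015432 , -0.00081109, -0.00314845, -0.00102682, -0.00085247,
        0.00136648]), 'joint_torque': array([ 4.43237775e-05, -5.44986641e+01, -2.73915803e+01,  6.45059254e-02,
        2.03739409e-02, -5.17936405e-05]), 'ee_pos': array([182.02674243, 597.41585951, 191.17404911]), 'orientation': array([-4.62841318e-01, -3.10713685e+00,  1.89907718e-03]), 'ft_force': array([ 0.40812235, -0.14693438, -0.39298697]), 'moment': array([ 0.02098094, -0.06673123, -0.03964377]), 'grasp_force': 0.0, 'width': 87.841265932689}
```

View pics/top0.png

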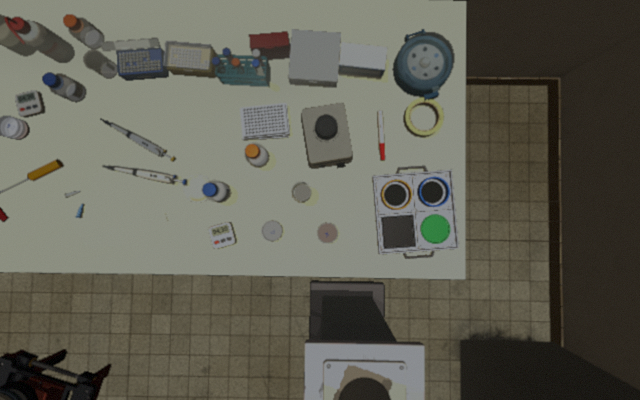

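View pics/side0.png

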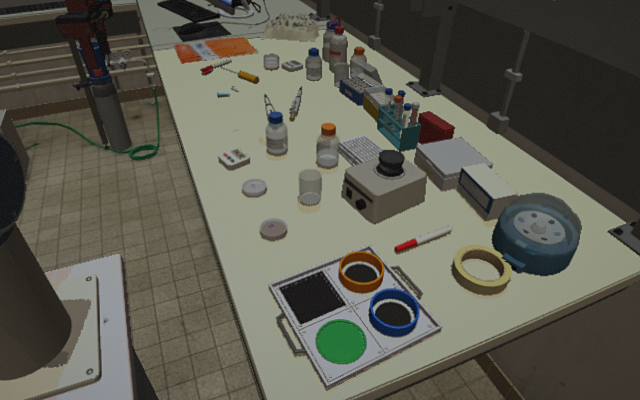

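Run:
```python
from h import *
for n in('top','side','wrist'):
    d=grab(n)
    P=np.array([[182,598,191],[182,598,400],[0,0,0],[0,0,200],[0,600,0]],float)
    print(n,cv2.projectPoints(P,cv2.Rodrigues(np.array(d['R']))[0],np.array(d['t'],float),K(d),np.array(d['distortion']))[0].reshape(-1,2).round())
    if n=='top':
        f=cv2.resize(d['frame'][120:275,180:480],None,fx=2.6,fy=2.6,interpolation=cv2.INTER_CUBIC);cv2.imwrite('pics/crop.png',f)
        uv=[(257,155),(215,190),(302,192),(272,231),(328,233),(222,236),(397,194),(433,191),(398,231),(435,229)]
        print(plane(d,uv,0).round())
```

```text
top [[ 96. 356.]
 [ 11. 408.]
 [364. 402.]
 [374. 451.]
 [137. 398.]]
[[ 652.  300.    0.]
 [ 554.  412.    0.]
 [ 553.  175.    0.]
 [ 446.  254.    0.]
 [ 443.  102.    0.]
 [ 430.  389.    0.]
 [ 552.  -84.    0.]
 [ 561. -181.    0.]
 [ 451.  -87.    0.]
 [ 458. -187.    0.]]
side [[103.  73.]
 [ 76. -20.]
 [ 27. 343.]
 [-37. 255.]
 [ 51. 154.]]
wrist [[ 3.22000e+02  2.26000e+02]
 [-3.41900e+03 -4.00274e+05]
 [-8.30000e+01  1.82000e+02]
 [-1.22000e+02  2.16000e+02]
 [ 2.79000e+02  3.60000e+01]]
```

View pics/crop.png

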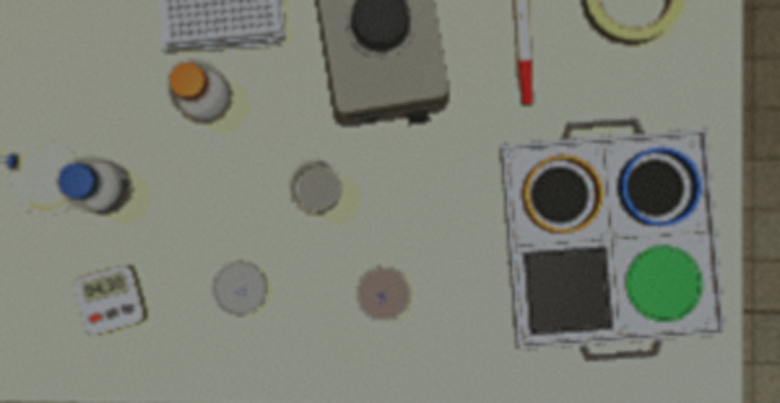

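View pics/wrist0.png

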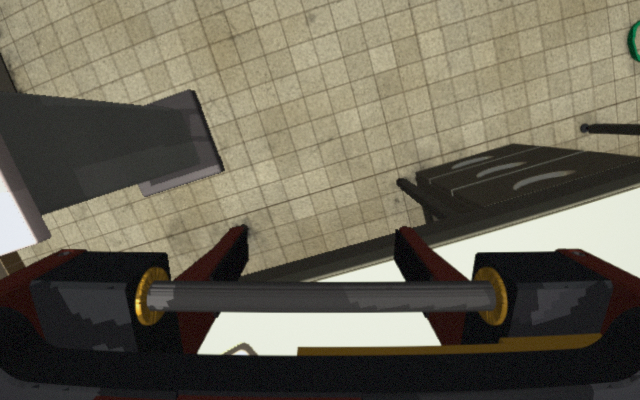

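```bash
cat > meas.py <<'E'
from h import *
d=grab('top'); F=d['frame']; hsv=cv2.cvtColor(F,cv2.COLOR_BGR2HSV)
s=grab('side'); hs=cv2.cvtColor(s['frame'],cv2.COLOR_BGR2HSV)
def mask(h,box,lo,hi):
    m=cv2.inRange(h,np.array(lo),np.array(hi)); k=np.zeros_like(m); x0,y0,x1,y1=box; k[y0:y1,x0:x1]=m[y0:y1,x0:x1]; return k
def big(m):
    c=max(cv2.findContours(m,0,cv2.CHAIN_APPROX_NONE)[0],key=cv2.contourArea); return c
def circ(c,cam,z):
    p=plane(cam,c.reshape(-1,2),z)[:,:2].astype(np.float32)
    (e,ax,a)=cv2.fitEllipse(cv2.convexHull(p)) ; return np.round(e,1),np.round(ax,1)
def rect(c,cam,z):
    r=cv2.minAreaRect(plane(cam,c.reshape(-1,2),z)[:,:2].astype(np.float32)); return np.round(r[0],1),np.round(r[1],1),round(r[2],1)
E
python3 - <<'E'
from meas import *
for n,p in dict(bench=(245,205),agar=(328,236),empty=(272,231),beaker=(303,193),timer=(216,240),ocap=(252,150),bcap=(210,190),green=(435,229),black=(398,231),blue=(421,191),org=(384,200)).items(): print(n,hsv[p[1],p[0]])
for n,p in dict(bench=(245,240),agar=(273,230),empty=(254,188),beaker=(310,185),ocap=(328,130),bcap=(276,118),green=(340,340),black=(310,300),blue=(372,315),org=(343,275),plate=(285,350),timer=(225,162)).items(): print(n,hs[p[1],p[0]])
cv2.imwrite('pics/sc.png',cv2.resize(s['frame'][100:260,200:350],None,fx=3.7,fy=3.7,interpolation=cv2.INTER_CUBIC))
E
```

```text
bench [ 40  21 143]
agar [  9  34 104]
empty [111  15 117]
beaker [ 30  23 110]
timer [  0  38 126]
ocap [ 17 185 139]
bcap [110 153 117]
green [ 65 151 130]
black [20 30 51]
blue [109 126  81]
org [ 22 151 132]
bench [ 37  29 157]
agar [ 13  33 109]
empty [ 90   2 131]
beaker [ 33  26 109]
ocap [ 11 188  87]
bcap [106 172  52]
green [ 67 176 119]
black [100  31  25]
blue [111 179  60]
org [ 16 223 143]
plate [ 35  28 153]
timer [ 25  31 139]
```

View pics/sc.png

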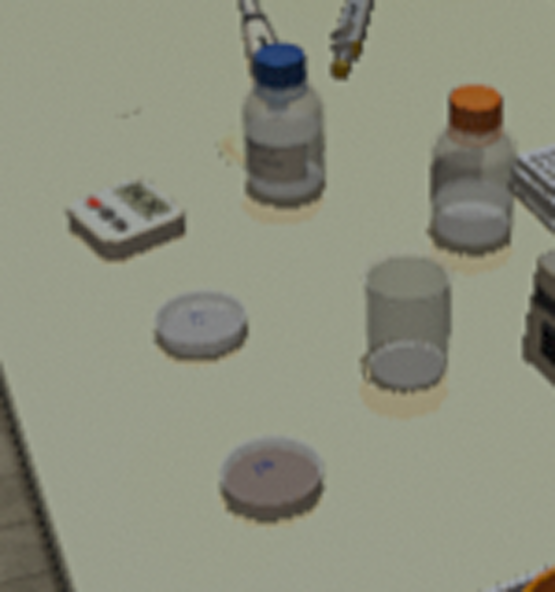

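```bash
cat >> meas.py <<'E'
def dm(cam,box,th=14):
    f=cam['frame']; bg=cv2.GaussianBlur(cv2.medianBlur(f,151),(0,0),9); g=cv2.absdiff(cv2.GaussianBlur(f,(0,0),.7),bg).max(2)
    x0,y0,x1,y1=box; m=np.zeros(f.shape[:2],np.uint8); m[y0:y1,x0:x1]=(g[y0:y1,x0:x1]>th)*255
    return cv2.morphologyEx(m,cv2.MORPH_CLOSE,np.ones((3,3)))
E
python3 - <<'E'
from meas import *
print('agar',circ(big(dm(d,(308,215,348,252))),d,13), circ(big(dm(s,(255,212,292,245))),s,10))
print('empty',circ(big(dm(d,(255,214,290,250))),d,13))
print('timer',rect(big(dm(d,(200,215,240,255))),d,16))
print('ocap',circ(big(mask(hsv,(235,135,275,170),(5,100,60),(28,255,255))),d,104))
print('bcap',circ(big(mask(hsv,(195,170,235,210),(100,90,40),(125,255,255))),d,104))
print('beaker',circ(big(dm(d,(288,178,315,206))),d,70))
print('green',circ(big(mask(hsv,(370,160,470,265),(55,90,40),(75,255,255))),d,9))
print('bluecup',circ(big(mask(hsv,(370,160,470,265),(100,80,40),(125,255,255))),d,33))
print('orgcup',circ(big(mask(hsv,(370,160,470,265),(8,80,60),(28,255,255))),d,33))
print('black',rect(big(mask(hsv,(370,212,418,252),(0,0,0),(180,255,80))),d,9))
print('side green',circ(big(mask(hs,(250,240,450,390),(55,90,40),(75,255,255))),s,9))
print('side black',rect(big(mask(hs,(270,260,350,330),(0,0,0),(180,255,60))),s,9))
for n,b,lo,hi in(('ocap',(310,115,345,142),(5,100,40),(28,255,255)),('bcap',(260,105,290,130),(100,90,20),(125,255,255))):
    c=big(mask(hs,b,lo,hi)).reshape(-1,2); print('side',n,plane(s,[c.mean(0)],94).round(1), cv2.boundingRect(c))
E
```

```text
agar (array([445.3, 104. ]), array([54.7, 57.7])) (array([442.1,  96.5]), array([58.3, 72.6]))
empty (array([447.5, 250.9]), array([56.3, 58.1]))
timer (array([433.2, 380.8]), array([62.5, 64.5]), 19.3)
ocap (array([645.6, 292.6]), array([34.1, 35. ]))
bcap (array([549.6, 394.3]), array([31. , 32.9]))
beaker (array([546.1, 165.9]), array([55. , 69.1]))
green (array([ 459.8, -183.9]), array([75.6, 76.9]))
bluecup (array([ 558. , -173.1]), array([78.2, 81.6]))
orgcup (array([548.9, -74.8]), array([77.8, 79.9]))
black (array([450.9, -85.5]), array([84.6, 85.2]), 5.4)
side green (array([ 460.4, -185. ]), array([78. , 79.1]))
side black (array([451., -87.]), array([84.2, 84.9]), 5.2)
side ocap [[647.7 290.3  94. ]] (322, 123, 14, 14)
side bcap [[550.1 395.6  94. ]] (269, 112, 13, 12)
```

```bash
cat > go.py <<'E'
import sys
from h import *
from scipy.spatial.transform import Rotation as Ro
x,y,z,yaw=map(float,sys.argv[1:5]); o=sensors.get_obs()
R=Ro.from_rotvec(o['orientation']).as_matrix(); cy=np.degrees(np.arctan2(R[1,1],R[0,1]))
a=np.radians(yaw); Y=np.array([np.cos(a),np.sin(a)]); X=np.array([-Y[1],Y[0]]); dl=np.array([x,y,z])-o['ee_pos']
X0=R.T@dl
print('t',round(o['t'],1),'pos',o['ee_pos'].round(1),'yaw',cy.round(1),'tilt',R[:,2].round(3),'w',round(o['width'],1),'gf',round(o['grasp_force'],1),'F',o['ft_force'].round(1))
print('rz',round(-np.radians(yaw-cy),3),'after-turn shift',round(dl[:2]@X,1),round(dl[:2]@Y,1),round(-dl[2],1),' no-turn shift',X0.round(1))
E
python3 - <<'E'
from meas import *
print(plane(d,[(301.5,192.3)],70),plane(s,[(310,174.3)],70), plane(s,[((404/3.7+200),(365/3.7+100))],2))
E
python3 go.py 444.5 104 60 95.4
```

```text
[[547.74572623 171.46364613  70.        ]] [[551.56957851 168.33475638  70.        ]] [[550.75610971 171.64558842   2.        ]]
t 0.6 pos [182.2 597.9 191.8] yaw 73.1 tilt [ 0.  0. -1.] w 87.7 gf 0.0 F [ 0.2 -0.2  0.2]
rz -0.39 after-turn shift -214.7 -516.4 131.8  no-turn shift [-394.9 -396.   131.8]
```

```bash
python3 -m handwheel '[[0,0,0,0,0,-0.13,0],[0,0,0,0,0,-0.13,0],[0,0,0,0,0,-0.13,0],[0,0,0,0,0,0,0]]' | tail -c 600; python3 -m handwheel '[[-21.5,-51.6,0,0,0,0,0],[-21.5,-51.6,0,0,0,0,0],[-21.5,-51.6,0,0,0,0,0],[-21.5,-51.6,0,0,0,0,0],[-21.5,-51.6,0,0,0,0,0],[-21.5,-51.6,0,0,0,0,0],[-21.5,-51.6,10,0,0,0,0],[-21.5,-51.6,20,0,0,0,0],[-21.5,-51.6,30,0,0,0,0],[-21.5,-51.6,30,0,0,0,0]]'>/dev/null;  python3 -m handwheel '[[0,0,0,0,0,0,0]]' >/dev/null; python3 go.py 444.5 104 5 95.4
```

```text
t: 1.1
ee_pos: [182.2, 597.8, 191.8]
orientation: [-0.146, 3.138, 0.0]
ft_force: [-0.3, -0.2, 0.5]
width: 87.7
grasp_force: 0.0
t 2.5 pos [444.1 102.8 101. ] yaw 94.9 tilt [-0.003 -0.001 -1.   ] w 87.8 gf 0.0 F [-1.1  0.   0.2]
rz -0.008 after-turn shift -0.5 1.2 96.0  no-turn shift [-0.8  1.2 96. ]
```

```bash
python3 -m handwheel '[[0,1,40,0,0,0,0],[0,0,35,0,0,0,0],[0,0,15,0,0,0,0],[0,0,0,0,0,0,0],[0,0,0,0,0,0,0]]'>/dev/null; python3 go.py 444.5 104 5 95.4
python3 - <<'E'
from h import *
d=grab('wrist','w1.png')
E
```

```text
t 3.1 pos [444.7 107.3  13.7] yaw 95.4 tilt [ 0.002  0.    -1.   ] w 87.5 gf 0.0 F [-0.7  0.6  0.8]
rz 0.0 after-turn shift 0.5 -3.3 8.7  no-turn shift [ 0.5 -3.3  8.7]
```

View pics/w1.png

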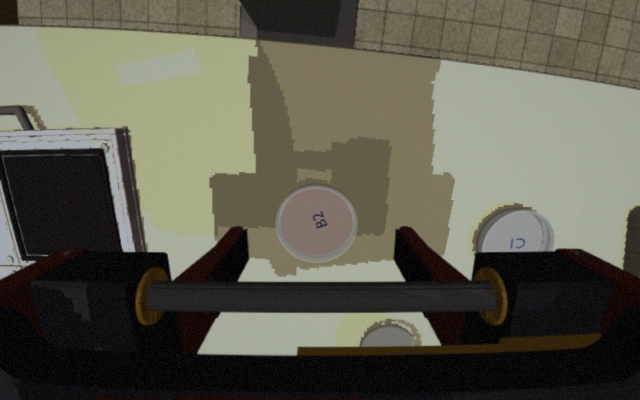

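```bash
python3 -m handwheel '[[0,-3,8,0,0,0,0],[0,0,0,0,0,0,0],[0,0,0,0,0,0,0]]'; python3 -m handwheel '[[0,0,0,0,0,0,1],[0,0,0,0,0,0,1],[0,0,0,0,0,0,1],[0,0,0,0,0,0,1],[0,0,0,0,0,0,1],[0,0,0,0,0,0,1]]'
```

```text
t: 3.52
ee_pos: [444.2, 103.7, 4.7]
orientation: [0.147, -3.138, -0.0]
ft_force: [0.1, 0.7, -0.8]
width: 87.9
grasp_force: 0.0
t: 4.28
ee_pos: [444.1, 103.8, 4.7]
orientation: [0.148, -3.138, -0.0]
ft_force: [-0.0, 0.2, 1.1]
width: 31.5
grasp_force: 0.0
```

Run:
```python
from h import *
d=grab('wrist','w2.png')
```

```text
(no output)
```

View pics/w2.png

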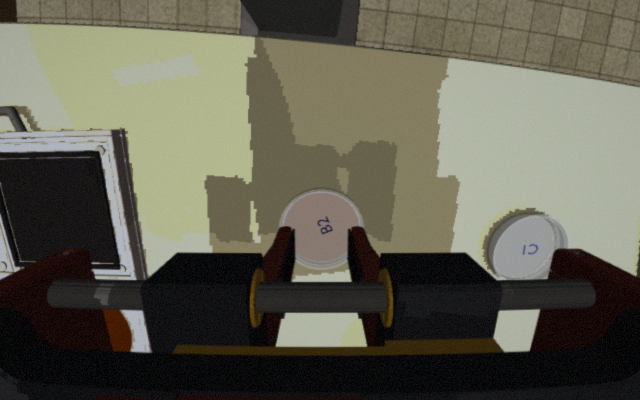

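Run:
```python
from h import *
s=grab('side')
cv2.imwrite('pics/sc2.png',cv2.resize(s['frame'][100:260,200:350],None,fx=3.7,fy=3.7,interpolation=cv2.INTER_CUBIC))
print(cv2.projectPoints(np.array([[444.1,103.8,4.7],[444,119.5,4.7],[444,119.5,14]]),cv2.Rodrigues(np.array(s['R']))[0],np.array(s['t'],float),K(s),np.array(s['distortion']))[0].reshape(-1,2)*3.7-[740,370])
w=grab('wrist'); R=np.array(w['R']); print(R@np.array([444.1,103.8,4.7])+w['t'], R@np.array([0,0,-1]))
```

```text
[[269.64824051 477.65567465]
 [260.67587156 460.02547248]
 [259.63938334 447.45929019]]
[  0.47920793  17.38097819 204.21273421] [ 5.18273972e-04 -2.51810061e-01  9.67776537e-01]
```

View pics/sc2.png

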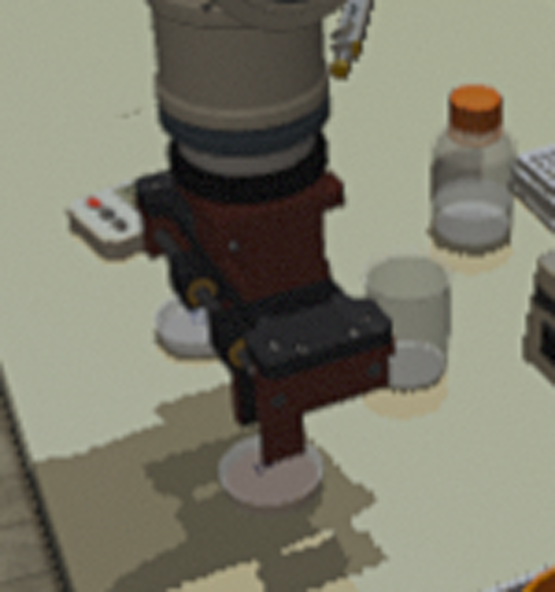

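Run:
```python
from h import *
print(ctrl.grasp_offset, sensors.get_obs()['width'])
s=grab('side')
uv=[(262/3.7+200,466/3.7+100),(303/3.7+200,456/3.7+100)]
c,r=ray(s,uv)
for i,x in((0,434),(1,454)): print(c+r[i]*(x-c[0])/r[i][0])
for y in (104-44-13,104-15.7,104-15.7-13): print(c+r*((y-c[1])/r[:,1])[:,None])
f=s['frame'];print(cv2.imwrite('pics/f.png',cv2.resize(f[185:240,250:300],None,fx=10,fy=10,interpolation=cv2.INTER_NEAREST)))
```

```text
18.700000000000003 19.577488429842223
[434.          79.75900721  36.80058346]
[454.          71.08239037  44.22695281]
[[425.36535923  47.          67.07604773]
 [446.74296342  47.          66.50777046]]
[[436.25124053  88.3         28.90710486]
 [459.18838957  88.3         28.29737047]]
[[432.82469193  75.3         40.92154208]
 [455.27094308  75.3         40.32485715]]
True
```

View pics/f.png

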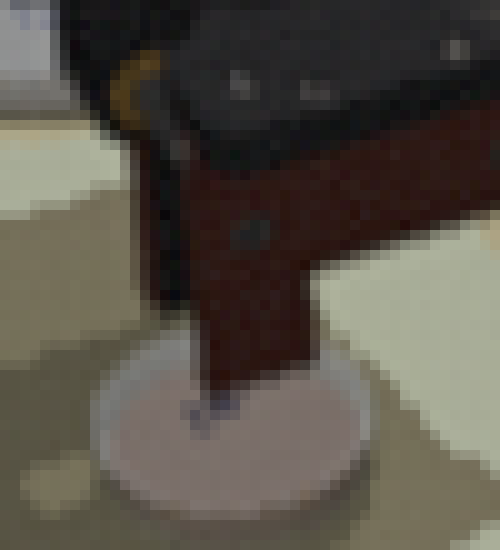

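```bash
python3 -m handwheel '[[0,0,0,0,0,0,0.05],[0,0,0,0,0,0,0.05],[0,0,0,0,0,0,0.05],[0,0,0,0,0,0,0.05],[0,0,0,0,0,0,0.05],[0,0,0,0,0,0,0.05],[0,0,0,0,0,0,0.05],[0,0,0,0,0,0,0.05]]'; python3 -m handwheel '[[0,0,5,0,0,0,0.05],[0,0,0,0,0,0,0.05],[0,0,3,0,0,0,0.05],[0,0,0,0,0,0,0.05]]'
python3 - <<'E'
from h import *
s=grab('side')
f=s['frame'];cv2.imwrite('pics/f2.png',cv2.resize(f[170:250,230:330],None,fx=7,fy=7,interpolation=cv2.INTER_CUBIC))
E
```

```text
t: 5.48
ee_pos: [444.2, 103.8, 4.7]
orientation: [-0.148, 3.138, -0.0]
ft_force: [0.7, -0.3, 0.3]
width: 83.4
grasp_force: 0.0
t: 5.98
ee_pos: [444.0, 103.8, -3.6]
orientation: [0.148, -3.138, 0.0]
ft_force: [0.7, 0.3, 0.1]
width: 83.3
grasp_force: 0.0
```

View pics/f2.png

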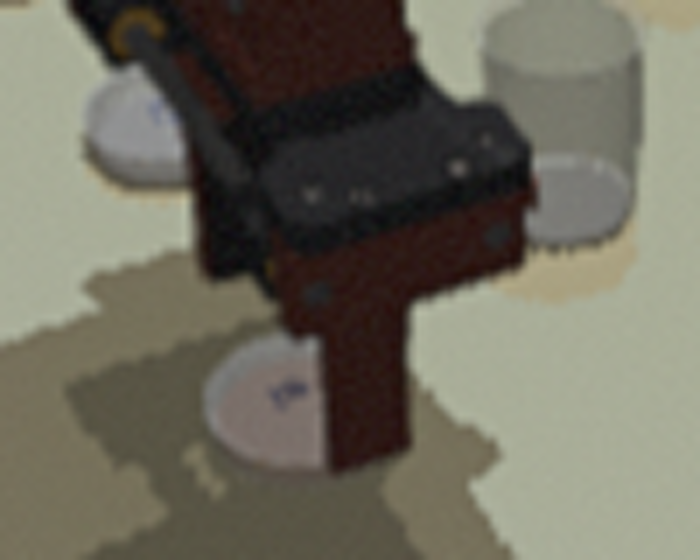

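Run:
```python
from h import *
s=grab('side'); c,r=ray(s,[(277.1,237.4),(288.4,234.3)])
for y in (62,55,49): print(c+r*((y-c[1])/r[:,1])[:,None])
```

```text
[[439.92355709  62.          19.79510772]
 [463.12063427  62.          19.78235536]]
[[437.95075471  55.          26.66696252]
 [460.86840845  55.          26.65436378]]
[[436.25978124  49.          32.55712378]
 [458.93792917  49.          32.5446567 ]]
```

```bash
python3 -m handwheel '[[0,0,4,0,0,0,0.05],[0,0,0,0,0,0,0.05],[0,0,0,0,0,0,0.05]]'; python3 -m handwheel '[[0,0,4,0,0,0,0.05],[0,0,0,0,0,0,0.05],[0,0,0,0,0,0,0.05]]';  python3 - <<'E'
from h import *
s=grab('side')
f=s['frame'];cv2.imwrite('pics/f3.png',cv2.resize(f[170:250,230:330],None,fx=7,fy=7,interpolation=cv2.INTER_CUBIC))
E
```

```text
t: 6.45
ee_pos: [444.1, 103.8, -7.4]
orientation: [0.148, -3.138, 0.0]
ft_force: [-0.4, 0.5, -0.8]
width: 83.7
grasp_force: 0.0
t: 6.82
ee_pos: [444.1, 103.8, -11.4]
orientation: [0.148, -3.138, 0.0]
ft_force: [0.2, 0.0, -0.4]
width: 83.7
grasp_force: 0.0
```

View pics/f3.png

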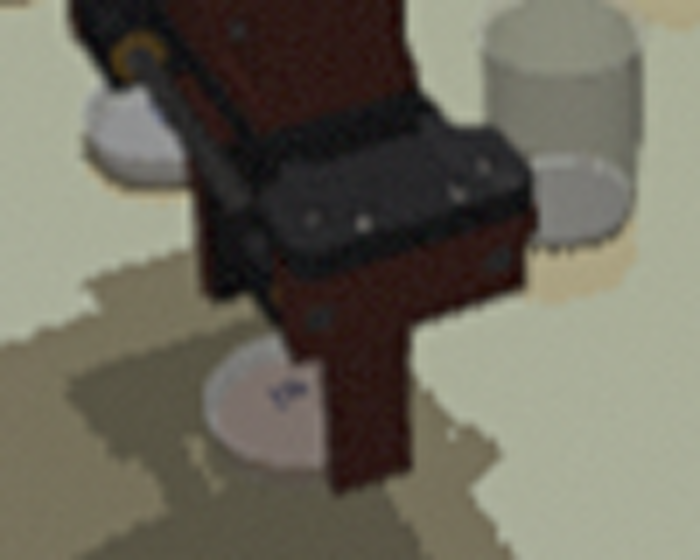

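```bash
python3 -m handwheel '[[0,0,3,0,0,0,0.05],[0,0,0,0,0,0,0.05],[0,0,0,0,0,0,0.05]]' | grep -E 'ee|ft'; python3 -m handwheel '[[0,0,3,0,0,0,0.05],[0,0,0,0,0,0,0.05],[0,0,0,0,0,0,0.05]]'| grep -E 'ee|ft';  python3 - <<'E'
from h import *
s=grab('side'); f=s['frame']; h=cv2.cvtColor(f,cv2.COLOR_BGR2HSV)
# dark-red finger: bottom row per column
for u in range(276,290):
    col=f[200:250,u].astype(int); m=np.where(col.sum(1)<130)[0]; print(u,200+m.max() if len(m) else None,end=' ')
c,r=ray(s,[(277.5,240)])
print(cv2.projectPoints(np.array([[434,y,z] for y in(62,55,49.) for z in (0,5,10,20)]),cv2.Rodrigues(np.array(s['R']))[0],np.array(s['t'],float),K(s),np.array(s['distortion']))[0].reshape(-1,2).round(1).tolist())
E
```

```text
ee_pos: [444.1, 103.8, -14.4]
ft_force: [0.2, 0.3, -0.3]
ee_pos: [444.1, 103.8, -17.4]
ft_force: [0.4, -0.7, 0.1]
276 223 277 239 278 242 279 241 280 241 281 241 282 241 283 240 284 240 285 239 286 239 287 238 288 238 289 217 [[274.8, 245.5], [274.6, 243.7], [274.5, 241.9], [274.2, 238.1], [275.9, 247.9], [275.7, 246.0], [275.6, 244.2], [275.3, 240.5], [276.9, 249.9], [276.7, 248.1], [276.6, 246.2], [276.3, 242.5]]
```

```bash
for i in 1; do python3 -m handwheel '[[0,0,2,0,0,0,0.05],[0,0,0,0,0,0,0.05],[0,0,0,0,0,0,0.05]]' | grep -E 'ee|ft'; python3 -m handwheel '[[0,0,2,0,0,0,0.05],[0,0,0,0,0,0,0.05],[0,0,0,0,0,0,0.05]]'| grep -E 'ee|ft'; done; python3 -m handwheel '[[0,0,0,0,0,0,0.5],[0,0,0,0,0,0,0.5],[0,0,0,0,0,0,0.5],[0,0,0,0,0,0,0.5],[0,0,0,0,0,0,0.5]]'
```

```text
ee_pos: [444.1, 103.8, -19.4]
ft_force: [0.5, -0.1, 0.3]
ee_pos: [444.1, 103.8, -21.4]
ft_force: [-0.0, 0.4, -0.0]
t: 9.05
ee_pos: [444.2, 103.9, -21.3]
orientation: [-0.148, 3.138, 0.0]
ft_force: [-0.6, 0.3, 0.1]
width: 55.0
grasp_force: 30.0
```

```bash
python3 -m handwheel '[[0,0,-15,0,0,0,0.5],[0,0,-35,0,0,0,0.5],[2,-40,0,0,0,0,0.5],[2,-50,0,0,0,0,0.5],[2,-50,0,0,0,0,0.5],[2,-50,0,0,0,0,0.5],[2,-50,0,0,0,0,0.5],[1.3,-48,0,0,0,0,0.5],[0,0,0,0,0,0,0.5],[0,0,0,0,0,0,0.5]]'; python3 go.py 460 -184 -12 95.4
python3 - <<'E'
from meas import *
print('agar side',circ(big(mask(hs,(250,240,450,390),(55,90,40),(75,255,255))),s,9))
print('old spot', hs[228,273], hsv[236,328])
E
```

```text
t: 10.3
ee_pos: [459.6, -183.6, 29.1]
orientation: [0.147, -3.138, -0.0]
ft_force: [0.4, -0.1, -0.7]
width: 55.0
grasp_force: 30.0
t 10.3 pos [ 459.6 -183.6   29.1] yaw 95.4 tilt [-0.  0. -1.] w 55.0 gf 30.0 F [ 0.4 -0.1 -0.7]
rz -0.001 after-turn shift -0.4 -0.4 41.1  no-turn shift [-0.4 -0.4 41.1]
agar side (array([ 460.7, -185. ]), array([77.6, 79.2]))
old spot [ 37  32 184] [ 41  19 150]
```

```bash
python3 -m handwheel '[[0,0,20,0,0,0,0.5],[0,0,15,0,0,0,0.5],[0,0,4,0,0,0,0.5],[0,0,0,0,0,0,0.5],[0,0,0,0,0,0,0.5]]'|grep -E 'ee|ft'; python3 -m handwheel '[[0,0,2,0,0,0,0.5],[0,0,0,0,0,0,0.5],[0,0,0,0,0,0,0.5]]';  python3 - <<'E'
from h import *
s=grab('side')
cv2.imwrite('pics/p1.png',cv2.resize(s['frame'][240:390,255:455],None,fx=4,fy=4,interpolation=cv2.INTER_CUBIC))
E
```

```text
ee_pos: [460.3, -184.0, -10.0]
ft_force: [-0.6, 0.1, 0.3]
t: 11.4
ee_pos: [460.0, -184.0, -12.2]
orientation: [-0.148, 3.138, -0.0]
ft_force: [0.6, -0.2, -0.3]
width: 55.1
grasp_force: 30.0
```

View pics/p1.png

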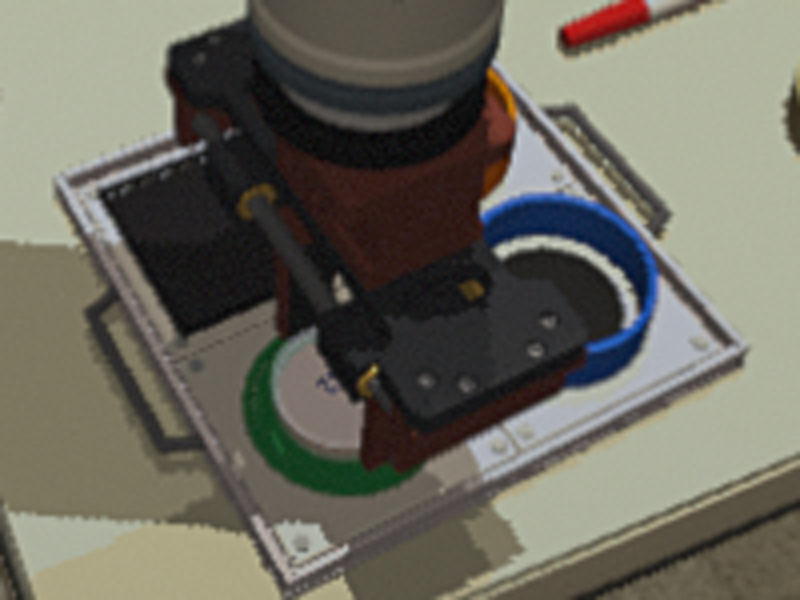

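```bash
python3 -m handwheel '[[0,0,1,0,0,0,0.5],[0,0,0,0,0,0,0.5]]'|grep -E 'ee|ft'; python3 -m handwheel '[[0,0,0,0,0,0,0.28],[0,0,0,0,0,0,0.28],[0,0,0,0,0,0,0.28],[0,0,0,0,0,0,0.28]]'; python3 -m handwheel '[[0,0,-20,0,0,0,0.2],[0,0,-40,0,0,0,0],[0,0,-40,0,0,0,0],[0,0,-30,0,0,0,0],[0,0,0,0,0,0,0]]'; python3 go.py 433.2 380.8 80 109.3
```

```text
ee_pos: [460.1, -184.0, -13.3]
ft_force: [-0.1, 1.5, 0.4]
t: 12.2
ee_pos: [459.9, -183.9, -13.4]
orientation: [0.148, -3.138, -0.0]
ft_force: [0.8, 0.0, -0.3]
width: 63.2
grasp_force: 0.0
t: 12.82
ee_pos: [461.6, -184.6, 118.8]
orientation: [-0.148, 3.134, -0.003]
ft_force: [0.3, 1.3, -0.8]
width: 88.1
grasp_force: 0.0
t 12.8 pos [ 461.6 -184.6  118.8] yaw 95.4 tilt [ 0.004 -0.002 -1.   ] w 88.1 gf 0.0 F [ 0.3  1.3 -0.8]
rz -0.243 after-turn shift -160.1 543.0 38.8  no-turn shift [-24.8 565.7  37.6]
```

```bash
python3 -m handwheel '[[0,0,0,0,0,-0.12,0],[0,0,0,0,0,-0.123,0]]' >/dev/null; python3 -m handwheel '[[-16,54.3,0,0,0,0,0],[-16,54.3,0,0,0,0,0],[-16,54.3,0,0,0,0,0],[-16,54.3,0,0,0,0,0],[-16,54.3,0,0,0,0,0],[-16,54.3,0,0,0,0,0],[-16,54.3,0,0,0,0,0],[-16,54.3,0,0,0,0,0],[-16,54.3,20,0,0,0,0],[-16,54.3,20,0,0,0,0]]' >/dev/null; python3 -m handwheel '[[0,0,0,0,0,0,0],[0,0,0,0,0,0,0]]' >/dev/null; python3 go.py 433 381 -16 109.3
python3 - <<'E'
from meas import *
print('green',circ(big(mask(hsv,(370,160,470,265),(55,90,30),(75,255,255))),d,9))
m=mask(hsv,(420,212,452,246),(0,15,60),(25,80,255)); print('agar',circ(big(m),d,20))
m=mask(hs,(300,300,390,380),(0,15,60),(30,80,255));m=cv2.morphologyEx(m,cv2.MORPH_OPEN,np.ones((3,3)));print(circ(big(m),s,21))
E
```

```text
t 14.6 pos [430.3 380.4  75.3] yaw 109.4 tilt [-0.002 -0.002 -1.   ] w 87.5 gf 0.0 F [-0.5 -0.4  0.7]
rz 0.001 after-turn shift -2.7 -0.3 91.3  no-turn shift [-3.  -0.2 91.3]
green (array([ 459.8, -183.9]), array([75.6, 76.8]))
agar (array([ 460.4, -180.5]), array([49.8, 50.5]))
(array([ 457.3, -189.9]), array([49. , 51.8]))
```

```bash
python3 -m handwheel '[[-3,0,45,0,0,0,0],[0,0,30,0,0,0,0],[0,0,8,0,0,0,0],[0,0,0,0,0,0,0],[0,0,0,0,0,0,0]]' |grep -E 'ee|ft'; python3 -m handwheel '[[0,0,4,0,0,0,0],[0,0,4,0,0,0,0],[0,0,0,0,0,0,0],[0,0,0,0,0,0,0]]'|grep -E 'ee|ft'; python3 -m handwheel '[[0,0,0,0,0,0,0.5],[0,0,0,0,0,0,0.5],[0,0,0,0,0,0,0.5],[0,0,0,0,0,0,0.5],[0,0,0,0,0,0,0.5]]'
```

```text
ee_pos: [435.1, 382.8, -4.9]
ft_force: [0.4, -0.2, -0.8]
ee_pos: [434.1, 382.4, -14.4]
ft_force: [0.6, -0.1, 0.3]
t: 16.42
ee_pos: [434.8, 382.8, -13.5]
orientation: [-0.527, 3.096, 0.001]
ft_force: [0.2, -1.1, 5.6]
width: 44.7
grasp_force: 3.1
```

```bash
python3 -m handwheel '[[0,0,-6,0,0,0,0.5],[0,0,0,0,0,0,0],[0,0,0,0,0,0,0],[0,0,0,0,0,0,0],[0,0,0,0,0,0,0],[0,0,0,0,0,0,0],[0,0,0,0,0,0,0],[0,0,0,0,0,0,0]]' |grep -E 'ee|ft|wid'; python3 go.py 433 381 -24 109.3
python3 - <<'E'
from h import *
w=grab('wrist','w5.png')
P=plane(w,[(322,226)],0);print(P)
E
```

```text
ee_pos: [434.2, 382.4, -8.4]
ft_force: [-0.6, -0.1, -0.3]
width: 87.7
t 17.4 pos [434.2 382.4  -8.4] yaw 109.3 tilt [-0. -0. -1.] w 87.7 gf 0.0 F [-0.6 -0.1 -0.3]
rz 0.0 after-turn shift 1.6 -0.9 15.6  no-turn shift [ 1.6 -0.9 15.6]
[[430.98047073 381.50028891   0.        ]]
```

View pics/w5.png

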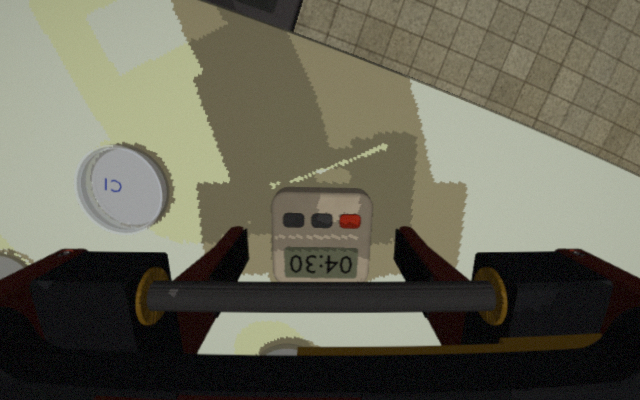

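```bash
python3 -m handwheel '[[1,0,8,0,0,0,0],[0,0,5,0,0,0,0],[0,0,3,0,0,0,0],[0,0,0,0,0,0,0],[0,0,0,0,0,0,0]]' |grep -E 'ee|ft'; python3 -m handwheel '[[0,0,0,0,0,0,0.5],[0,0,0,0,0,0,0.5],[0,0,0,0,0,0,0.5],[0,0,0,0,0,0,0.5],[0,0,0,0,0,0,0.5]]'
```

```text
ee_pos: [433.3, 382.1, -24.3]
ft_force: [-0.9, 0.5, 1.2]
t: 18.73
ee_pos: [433.3, 382.1, -24.2]
orientation: [-0.527, 3.097, 0.0]
ft_force: [0.3, -0.8, 2.0]
width: 61.3
grasp_force: 29.9
```

```bash
python3 -m handwheel '[[0,0,-20,0,0,0,0.5],[0,0,-40,0,0,0,0.5],[0,0,-10,0,0,0.12,0.5],[0,0,0,0,0,0.123,0.5],[0,0,0,0,0,0,0.5]]' |grep -E 'wid'; python3 go.py 450.5 -85.5 40 95.4
```

```text
width: 61.6
t 19.4 pos [433.5 382.3  47. ] yaw 95.5 tilt [ 0.001  0.001 -1.   ] w 61.6 gf 29.9 F [ 0.7 -0.1 -0.9]
rz 0.001 after-turn shift 27.1 -467.3 7.0  no-turn shift [  27.6 -467.3    6.6]
```

```bash
python3 -m handwheel '[[3,-52,0,0,0,0,0.5],[3,-52,0,0,0,0,0.5],[3,-52,0,0,0,0,0.5],[3,-52,0,0,0,0,0.5],[3,-52,0,0,0,0,0.5],[3,-52,0,0,0,0,0.5],[3,-52,0,0,0,0,0.5],[3,-52,0,0,0,0,0.5],[3,-51,0,0,0,0,0.5],[0,0,0,0,0,0,0.5]]' >/dev/null; python3 -m handwheel '[[0,0,0,0,0,0,0.5]]' >/dev/null;python3 go.py 450.5 -85.5 -15.5 95.4
```

```text
t 20.7 pos [450.  -85.3  45.8] yaw 95.4 tilt [-0.  0. -1.] w 61.0 gf 29.9 F [-0.4 -0.1 -0.5]
rz 0.001 after-turn shift -0.5 -0.2 61.3  no-turn shift [-0.5 -0.3 61.3]
```

```bash
python3 -m handwheel '[[0,0,30,0,0,0,0.5],[0,0,25,0,0,0,0.5],[0,0,4,0,0,0,0.5],[0,0,0,0,0,0,0.5],[0,0,0,0,0,0,0.5]]'|grep -E 'ee|ft|wid'; python3 -m handwheel '[[0,0,2,0,0,0,0.5],[0,0,0,0,0,0,0.5],[0,0,0,0,0,0,0.5]]'|grep -E 'ee|ft|wid';python3 -m handwheel '[[0,0,0,0,0,0,0.2],[0,0,0,0,0,0,0.2],[0,0,0,0,0,0,0.2],[0,0,0,0,0,0,0.2]]'|grep -E 'ee|ft|wid'; python3 -m handwheel '[[0,0,-20,0,0,0,0.1],[0,0,-50,0,0,0,0],[0,0,-60,0,0,0,0],[0,0,-30,0,0,0,0],[0,0,0,0,0,0,0]]' >/dev/null; python3 go.py 550 170 140 95.4
```

```text
ee_pos: [450.9, -85.1, -12.5]
ft_force: [-1.0, -0.4, -1.4]
width: 61.5
ee_pos: [450.3, -85.5, -15.2]
ft_force: [-0.8, 0.5, -0.4]
width: 60.9
ee_pos: [450.3, -85.4, -15.3]
ft_force: [-0.4, -0.6, 0.2]
width: 70.1
t 22.9 pos [452.  -85.8 146.9] yaw 95.4 tilt [ 0.005 -0.001 -1.   ] w 87.7 gf 0.0 F [0.1 0.8 0.3]
rz -0.0 after-turn shift -121.7 245.4 6.9  no-turn shift [-121.6  245.4    7.2]
```

```bash
python3 -m handwheel '[[-20.3,40.9,0,0,0,0,0],[-20.3,40.9,0,0,0,0,0],[-20.3,40.9,0,0,0,0,0],[-20.3,40.9,0,0,0,0,0],[-20.3,40.9,0,0,0,0,0],[-20.3,40.9,7,0,0,0,0],[0,0,0,0,0,0,0],[0,0,0,0,0,0,0]]' >/dev/null; python3 go.py 550 170 10 95.4
python3 - <<'E'
from meas import *
print('timer/black',rect(big(mask(hsv,(375,212,418,252),(0,0,70),(180,80,255))),d,20), 'black', rect(big(mask(hsv,(370,212,418,252),(0,0,0),(180,255,80))),d,9))
m=mask(hs,(272,262,350,328),(0,0,75),(180,90,255)); 
n,_,st,ce=cv2.connectedComponentsWithStats(m); print(st[1:],ce[1:])
print(cv2.projectPoints(np.array([[450.5,-85.4,26.]]),cv2.Rodrigues(np.array(s['R']))[0],np.array(s['t'],float),K(s),np.array(s['distortion']))[0].ravel())
w=grab('wrist'); print(cv2.projectPoints(np.array([[550,170,70.],[550,170,0]]),cv2.Rodrigues(np.array(w['R']))[0],np.array(w['t'],float),K(w),np.array(w['distortion']))[0].reshape(-1,2))
x=cv2.resize(w['frame'][100:400,150:500],(400,343)); y=cv2.resize(d['frame'][155:270,360:475],(343,343)); cv2.imwrite('pics/last.png',np.hstack([x,y]))
E
```

```text
t 23.9 pos [547.1 169.7 136.1] yaw 95.4 tilt [-0.003 -0.001 -1.   ] w 87.7 gf 0.0 F [ 0.  -0.4 -1. ]
rz 0.001 after-turn shift -2.9 0.0 126.1  no-turn shift [-3.300e+00  1.000e-01  1.261e+02]
timer/black (array([450.8, -78. ]), array([103.2, 112. ]), 1.0) black (array([450.6, -85.1]), array([84.9, 85.7]), 5.1)
[[ 272  262   78   66 3677]
 [ 342  263    8   11   44]
 [ 338  298    1    1    1]
 [ 279  321    1    1    1]
 [ 326  321   24    7  141]] [[307.85749252 292.3326081 ]
 [345.29545455 267.75      ]
 [338.         298.        ]
 [279.         321.        ]
 [338.5177305  324.39716312]]
[310.73663177 288.88670808]
[[322.21674753 204.87311534]
 [322.01773651 189.0883317 ]]
```

```bash
python3 - <<'E'
from meas import *
for cam,h,b,t in((d,hsv,(370,212,418,252),80),(s,hs,(270,260,350,330),60)):
    k=mask(h,b,(0,0,0),(180,255,t)); c=big(k); f=np.zeros_like(k); cv2.drawContours(f,[cv2.convexHull(c)],-1,255,-1)
    m=cv2.bitwise_and(cv2.erode(f,np.ones((3,3))),255-k); m=cv2.morphologyEx(m,cv2.MORPH_OPEN,np.ones((3,3))); print('timer',rect(big(m),cam,25))
E
python3 -m handwheel '[[-3,0,45,0,0,0,0],[0,0,45,0,0,0,0],[0,0,26,0,0,0,0],[0,0,6,0,0,0,0],[0,0,0,0,0,0,0],[0,0,0,0,0,0,0]]' |grep -E 'ee|ft|wid'; python3 -m handwheel '[[0,0,0,0,0,0,0.55],[0,0,0,0,0,0,0.55],[0,0,0,0,0,0,0.55],[0,0,0,0,0,0,0.55],[0,0,0,0,0,0,0.55],[0,0,0,0,0,0,0.55]]'
```

```text
timer (array([452.4, -83.6]), array([63.1, 60.8]), 1.0)
timer (array([451. , -93.2]), array([67.1, 68.8]), 4.5)
ee_pos: [552.5, 170.8, 17.1]
ft_force: [0.3, -0.4, 1.3]
width: 87.7
t: 25.6
ee_pos: [551.5, 170.7, 15.7]
orientation: [-0.148, 3.138, 0.0]
ft_force: [0.5, 1.5, 1.3]
width: 51.7
grasp_force: 30.0
```

```bash
python3 -m handwheel '[[0,0,-20,0,0,0,0.55],[0,0,-40,0,0,0,0.55],[0,0,-20,0,0,0,0.55],[0,0,0,0,0,0,0.55]]' |grep -E 'wid'; python3 go.py 558.4 -174.6 27 95.4
```

```text
width: 51.1
t 26.1 pos [552.9 171.   98.3] yaw 95.4 tilt [ 0.004  0.001 -1.   ] w 51.1 gf 30.0 F [-0.1  0.  -0.4]
rz 0.0 after-turn shift 27.1 -344.6 71.3  no-turn shift [  27.4 -344.7   70.9]
```

```bash
python3 -m handwheel '[[3,-38,0,0,0,0,0.55],[3,-38,0,0,0,0,0.55],[3,-38,0,0,0,0,0.55],[3,-38,0,0,0,0,0.55],[3,-38,0,0,0,0,0.55],[3,-38,0,0,0,0,0.55],[3,-38,0,0,0,0,0.55],[3,-38,0,0,0,0,0.55],[2,-40,0,0,0,0,0.55],[0,0,0,0,0,0,0.55]]' >/dev/null; python3 -m handwheel '[[0,0,0,0,0,0,0.55],[0,0,0,0,0,0,0.55]]' >/dev/null; python3 go.py 558.4 -174.6 25 95.4
```

```text
t 27.6 pos [ 557.5 -173.1   95.4] yaw 95.5 tilt [-0.001  0.    -1.   ] w 51.3 gf 30.0 F [ 1.  -0.5 -0.4]
rz 0.001 after-turn shift -0.7 -1.5 70.4  no-turn shift [-0.8 -1.6 70.4]
```

```bash
python3 -m handwheel '[[-1,-1.5,25,0,0,0,0.55],[0,0,25,0,0,0,0.55],[0,0,12,0,0,0,0.55],[0,0,6,0,0,0,0.55],[0,0,0,0,0,0,0.55],[0,0,0,0,0,0,0.55]]'|grep -E 'ee|ft|wid'; python3 -m handwheel '[[0,0,2,0,0,0,0.55],[0,0,0,0,0,0,0.55],[0,0,0,0,0,0,0.55]]'|grep -E 'ee|ft|wid'; python3 -m handwheel '[[0,0,1,0,0,0,0.55],[0,0,0,0,0,0,0.55],[0,0,0,0,0,0,0.55]]'|grep -E 'ee|ft|wid'
```

```text
ee_pos: [559.6, -175.8, 28.4]
ft_force: [0.6, 0.6, 0.2]
width: 51.2
ee_pos: [559.1, -175.7, 25.8]
ft_force: [0.0, -0.3, -0.9]
width: 51.5
ee_pos: [559.0, -175.7, 24.6]
ft_force: [0.2, 0.6, 0.1]
width: 51.4
```

```bash
python3 -m handwheel '[[0,0,1,0,0,0,0.55],[0,0,0,0,0,0,0.55],[0,0,0,0,0,0,0.55]]'|grep -E 'ee|ft|wid'; python3 -m handwheel '[[0,0,0,0,0,0,0.45],[0,0,0,0,0,0,0.35],[0,0,0,0,0,0,0.25],[0,0,0,0,0,0,0.1],[0,0,0,0,0,0,0.1],[0,0,0,0,0,0,0.1]]'|grep -E 'ee|ft|wid'; python3 -m handwheel '[[0,0,-30,0,0,0,0.1],[0,0,-50,0,0,0,0],[0,0,-50,0,0,0,0],[0,0,-25,0,0,0,0],[0,0,0,0,0,0,0]]' >/dev/null; python3 go.py 646.5 291.5 180 95.4
```

```text
ee_pos: [559.1, -175.7, 23.7]
ft_force: [0.1, 0.9, 0.6]
width: 51.6
ee_pos: [559.1, -175.7, 23.7]
ft_force: [-0.3, 0.5, -0.8]
width: 79.2
t 30.9 pos [ 560.4 -176.1  180.9] yaw 95.4 tilt [ 0.004 -0.001 -1.   ] w 87.7 gf 0.0 F [-0.1  0.6  0.6]
rz -0.0 after-turn shift -129.7 457.5 0.9  no-turn shift [-129.7  457.5    0.5]
```

```bash
python3 -m handwheel '[[-13,46,0,0,0,0,0],[-13,46,0,0,0,0,0],[-13,46,0,0,0,0,0],[-13,46,0,0,0,0,0],[-13,46,0,0,0,0,0],[-13,46,0,0,0,0,0],[-13,46,0,0,0,0,0],[-13,46,0,0,0,0,0],[-13,46,0,0,0,0,0],[-13,44,0,0,0,0,0]]' >/dev/null; python3 -m handwheel '[[0,0,0,0,0,0,0],[0,0,0,0,0,0,0]]' >/dev/null; python3 go.py 646.5 291.5 32 95.4
python3 - <<'E'
from meas import *
m=mask(hs,(350,270,440,350),(100,90,20),(125,255,255)); print('blue',circ(big(m),s,25))
w=grab('wrist'); hw=cv2.cvtColor(w['frame'],cv2.COLOR_BGR2HSV)
c=big(mask(hw,(200,100,440,280),(5,120,40),(25,255,255)));print('cap wrist',circ(c,w,104))
E
```

```text
t 32.4 pos [644.4 291.8 176.7] yaw 95.4 tilt [-0.003 -0.001 -1.   ] w 87.9 gf 0.0 F [ 0.5  0.1 -0. ]
rz 0.0 after-turn shift -2.1 -0.5 144.7  no-turn shift [ -2.5  -0.3 144.7]
blue (array([ 557.2, -177.9]), array([82.5, 94.5]))
cap wrist (array([645.1, 292.9]), array([33.6, 37.6]))
```

```bash
python3 -m handwheel '[[-1,0,45,0,0,0,0],[0,0,45,0,0,0,0],[0,0,35,0,0,0,0],[0,0,13,0,0,0,0],[0,0,0,0,0,0,0],[0,0,0,0,0,0,0]]' |grep -E 'ee|ft|wid'; python3 go.py 645.5 292.5 34 95.4
```

```text
ee_pos: [647.7, 292.9, 42.6]
ft_force: [-0.3, 0.2, -0.2]
width: 87.7
t 33.2 pos [647.7 292.9  42.6] yaw 95.4 tilt [ 0.003  0.001 -1.   ] w 87.7 gf 0.0 F [-0.3  0.2 -0.2]
rz -0.0 after-turn shift 2.2 -0.2 8.6  no-turn shift [ 2.2 -0.2  8.5]
```

```bash
python3 -m handwheel '[[0.5,0,4,0,0,0,0],[0,0,3,0,0,0,0],[0,0,0,0,0,0,0],[0,0,0,0,0,0,0]]' |grep -E 'ee|ft|wid'; python3 -m handwheel '[[0,0,0,0,0,0,0.55],[0,0,0,0,0,0,0.55],[0,0,0,0,0,0,0.55],[0,0,0,0,0,0,0.55],[0,0,0,0,0,0,0.55],[0,0,0,0,0,0,0.55]]'
```

```text
ee_pos: [645.9, 292.7, 33.7]
ft_force: [0.1, -0.2, 0.6]
width: 87.7
t: 34.5
ee_pos: [645.9, 292.7, 33.7]
orientation: [-0.148, 3.138, 0.0]
ft_force: [0.2, 0.4, 0.1]
width: 55.9
grasp_force: 30.0
```

```bash
python3 -m handwheel '[[0,0,-20,0,0,0,0.55],[0,0,-40,0,0,0,0.55],[0,0,-40,0,0,0,0.55],[30,0,-10,0,0,0,0.55],[40,0,0,0,0,0,0.55],[20,-30,0,0,0,0,0.55],[5,-40,0,0,0,0,0.55],[5,-40,0,0,0,0,0.55],[5,-40,0,0,0,0,0.55],[0,0,0,0,0,0,0.55]]' >/dev/null; python3 -m handwheel '[[0,0,0,0,0,0,0.55]]' | grep -E 'wid|gra' ; python3 go.py 549.2 -75.5 43 95.4
```

```text
width: 55.8
grasp_force: 30.0
t 35.9 pos [555.9 133.7 144.6] yaw 95.4 tilt [ 0.001  0.001 -1.   ] w 55.8 gf 30.0 F [-0.2 -0.1 -1.1]
rz -0.001 after-turn shift 26.3 -207.6 101.6  no-turn shift [  26.3 -207.7  101.4]
```

```bash
python3 -m handwheel '[[4,-30,0,0,0,0,0.55],[5,-38,0,0,0,0,0.55],[5,-38,0,0,0,0,0.55],[5,-38,0,0,0,0,0.55],[5,-38,0,0,0,0,0.55],[2,-25,0,0,0,0,0.55],[0,0,0,0,0,0,0.55],[0,0,0,0,0,0,0.55]]' >/dev/null; python3 go.py 549.2 -75.5 43 95.4
```

```text
t 36.9 pos [549.3 -74.  143.8] yaw 95.4 tilt [ 0.  0. -1.] w 55.6 gf 30.0 F [-0.3 -0.4 -2.7]
rz 0.001 after-turn shift 0.2 -1.5 100.8  no-turn shift [  0.2  -1.6 100.8]
```

```bash
python3 -m handwheel '[[0,-1.5,30,0,0,0,0.55],[0,0,35,0,0,0,0.55],[0,0,20,0,0,0,0.55],[0,0,10,0,0,0,0.55],[0,0,3,0,0,0,0.55],[0,0,0,0,0,0,0.55],[0,0,0,0,0,0,0.55]]'|grep -E 'ee|ft|wid'; python3 go.py 549.2 -75.5 41.7 95.4
```

```text
ee_pos: [549.8, -76.7, 46.5]
ft_force: [-0.2, -0.1, -2.3]
width: 55.5
t 37.8 pos [549.8 -76.7  46.5] yaw 95.4 tilt [ 0.001 -0.    -1.   ] w 55.5 gf 30.0 F [-0.2 -0.1 -2.3]
rz -0.0 after-turn shift 0.5 1.2 4.8  no-turn shift [0.5 1.2 4.8]
```

```bash
python3 -m handwheel '[[0,1,2.5,0,0,0,0.55],[0,0,0,0,0,0,0.55],[0,0,1,0,0,0,0.55],[0,0,0,0,0,0,0.55],[0,0,0,0,0,0,0.55]]'|grep -E 'ee|ft|wid'; python3 -m handwheel '[[0,0,0.8,0,0,0,0.55],[0,0,0,0,0,0,0.55],[0,0,0,0,0,0,0.55]]'|grep -E 'ee|ft|wid'
```

```text
ee_pos: [549.1, -75.7, 42.2]
ft_force: [0.4, 0.8, -1.9]
width: 55.6
ee_pos: [549.3, -75.7, 41.6]
ft_force: [-0.9, -0.2, 2.8]
width: 55.7
```

Contact (Fz from −2 to +2.8): release and back off.

```bash
python3 -m handwheel '[[0,0,0,0,0,0,0.45],[0,0,0,0,0,0,0.35],[0,0,0,0,0,0,0.25],[0,0,0,0,0,0,0.1],[0,0,0,0,0,0,0.1],[0,0,0,0,0,0,0.1]]'|grep -E 'ee|ft|wid'; python3 -m handwheel '[[0,0,-25,0,0,0,0.1],[0,0,-50,0,0,0,0],[0,0,-50,0,0,0,0],[0,0,-40,0,0,0,0],[20,55,0,0,0,0,0],[20,55,0,0,0,0,0],[20,55,0,0,0,0,0],[0,55,0,0,0,0,0],[0,55,0,0,0,0,0],[0,0,0,0,0,0,0]]' >/dev/null
python3 - <<'E'
from h import *
s=grab('side');d=grab('top')
a=cv2.resize(s['frame'][90:390,200:450],(500,600),interpolation=cv2.INTER_CUBIC);b=cv2.resize(d['frame'][160:265,365:470],(300,300),interpolation=cv2.INTER_CUBIC)
c=cv2.resize(d['frame'][120:270,180:330],(300,300),interpolation=cv2.INTER_CUBIC)
cv2.imwrite('pics/last.png',np.hstack([a,np.vstack([b,c])]))
E
```

```text
ee_pos: [549.1, -75.7, 41.3]
ft_force: [-0.6, 0.3, -0.8]
width: 79.2
```

View pics/last.png

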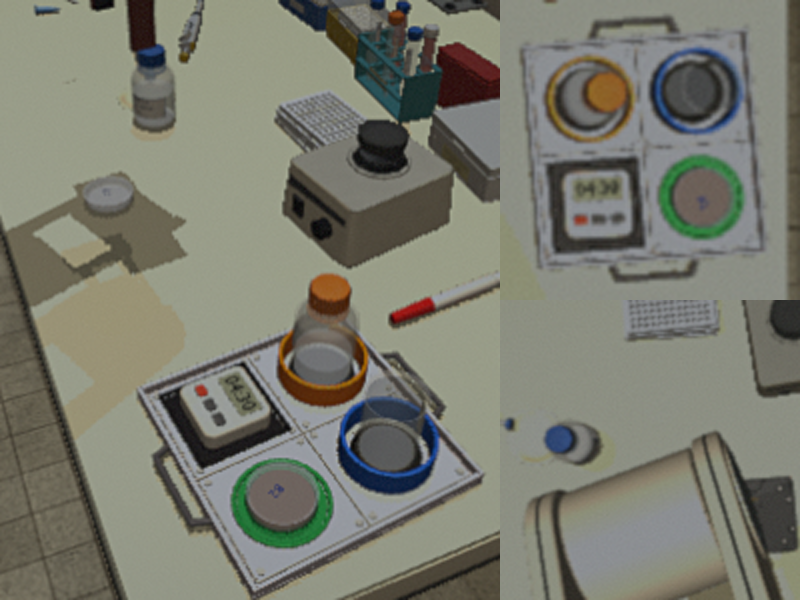

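The last composite picture shows the agar dish inside the green rim (280,495) and the timer flat in the black frame (225,400). The bottle stands in the orange cup (325,330) and the beaker in the blue cup (390,425). The empty dish (108,195) and the blue-capped bottle (152,90) have not moved.

```bash
python3 -m handwheel '[[0,0,0,0,0,0,0],[0,0,0,0,0,0,0]]'|head -2; python3 -c "
from workcell import ctrl; print(ctrl.close_job())"
```

```text
t: 41.1
ee_pos: [463.7, 191.3, 206.3]
the job is handed in; nothing more can be done
None
```

The tray is packed and the job handed in at 41 s: agar dish, timer, beaker and orange-capped bottle are in their holders, placed in the order asked, and the empty dish and blue-capped bottle are still where they stood.

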